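# Pick the heavier paper weight by feel

### The arm

A 7-joint arm with a two-finger parallel gripper is mounted at the origin on the work surface. World frame = base frame: x ahead of the robot, y to its left, z up, the work surface at z = 0. Lengths are in m, angles in rad, forces in N, time in s.
With the tool pointing down it reaches from about 0.425 to 0.925 m from the base axis. Payload 6.8 kg.
Tool frame: the origin (TCP) lies on the centre line of the jaws, within the pads' length; the fingertips stand bot.tip_reach ahead of it and the grasp point (between the pads) lies 3 mm ahead of it (bot.tip_reach is the distance from the TCP to the fingertips, in m); z points along the fingers, y is the line along which they close (so a half turn about z gives the same grasp; the last joint's range is limited). The gripper opens to 85 mm and grips with 20 to 120 N. Pads are 22 mm wide; open, the fingers measure 114 mm over their backs; the gripper's body (76 mm by 85 mm) begins 54 mm behind the grasp point. The pads swing forward as they close: fully open they stand 13 mm farther back than shut.
Start: joints at [1.197, 0.477, 0.022, 1.555, -0.011, 1.109, -0.083], TCP at [0.177, -0.651, 0.221] pointing down, gripper open.
Joint ranges: [-2.96, 2.96], [-0.34, 2.1], [-1.41, 1.46], [0.24, 2.44], [-1.37, 4.51], [0.17, 1.92], [-2.96, 2.96]. Speed limits (rad/s): [2.39, 2.39, 3.14, 3.14, 3.14, 3.14, 3.14].

### API

Orientations are given as a unit quaternion [w, x, y, z].
In Python, from station import bot gives the robot as it stands.
- The arm moves only by the tool jog_arm, never from a script. Its argument "deltas" is a list of rows, each a list of 7 numbers: the shift along the world's x, y, z in m, then the turn, a rotation vector about the world's x, y, z in rad, then the opening, from 0 (shut) to 1 (fully open). In form: [[x, y, z, rx, ry, rz, grip], ...]. A call has 1 to 10 rows; each row shifts and turns the commanded pose from where the row before left it; what a row does not reach is not made up. A row lasts 1/10 s, in which the tool goes at most 50 mm and 8.59 degrees, less where a joint would pass 70% of its speed; a pose out of reach is approached as far as the arm can. A call with a gripper value outside its range is refused whole. The fingers move at their own pace and stop on an object; "newtons" is the grip in N (left out, the last holds). Time passes only in rows, so rows that do not move let the fingers close. It gives the time, the measured TCP pose, the force, the opening and the grip force at its end, in the units of the state.
- bot.get_obs(): the state, without advancing time (a new reading comes with each control period).
- bot.read_camera(name): name is "side" or "top"; returns a dict with "img" (480x640x3 uint8, red, green, blue), "K" (3x3 intrinsics, pixels), "eye" and "attitude" of the camera in the world. Camera axes: x right, y down, z forward; pixel columns grow to the right and rows downward; lengths in m; the calibration is good to about 2 mm. A picture is of the moment at which its call begins. There is no depth.
- bot.hand_in(): hands the job in; it is judged then, once.
The state is a dict: "t": time; "q": joint angles; "joint_vel": joint speeds; "joint_torque": joint torques, N m; "eef_pos": TCP position; "tool_rot": TCP orientation; "contact_force": force on the tool from outside, world axes, zero at the start; "torque": the same for the moment, N m; "gripper_width": opening from 0.0 (shut) to 1.0 (fully open); "grasp_force": force on a finger pad.
Only numpy, scipy, OpenCV 4.12 (cv2) and the standard library are available. Lean on these libraries where they do the work, as an engineer would, in place of code of your own. Each camera call takes 0.05 s, during which the arm holds its last target. There are 200 camera calls.

### The job

Two paper weights that look alike hang on the two hooks of the rack. Feel which is heavier: grip and lift the left one (robot's left) about a centimetre, clear of its hook, for a moment and hang it back, then do the same with the right one. Then take the heavier one up and off its hook and hold it still and upright over the middle of the drawing sheet, its bottom about a hand's width (90 mm) above the paper, while the lighter one hangs on its own hook; finish while still holding the weight, and leave the paint bottle, paint jar and tape measure as they are.

Things in the scene. Friction and masses are not known exactly. Their poses are not given: they have to be found in the camera images.
- rack: Fixed rack: wooden foot 150 x 250 mm, 18 mm thick, with two bent steel rod hooks 170 mm apart, both pointing to its -x (towards the robot). Origin on the bench, below the middle between the two hook seats; y to the left along the row, z up. Its place and yaw (up to 0.3 rad) vary; it stands left or right of the robot's midline.
- hook_left (a point): Seat of the left (+y) hook: top of a level 8 mm rod, 147 mm above the bench, where the handle's top rests (handle point 14 mm below). The rod runs on 25 mm to -x, to an upturned tip 14 mm above the seat, and 60 mm to +x, to its upright. To unhook: rise 25 to 30 mm (over 40 the lid meets the rod), then at least 40 mm along -x. x, y as the rack's.
- hook_right (a point): Seat of the right (-y) hook: top of a level 8 mm rod, 147 mm above the bench, where the handle's top rests (handle point 14 mm below). The rod runs on 25 mm to -x, to an upturned tip 14 mm above the seat, and 60 mm to +x, to its upright. To unhook: rise 25 to 30 mm (over 40 the lid meets the rod), then at least 40 mm along -x. x, y as the rack's.
- weight_left: The paper weight that starts on the left hook: closed grey canister, 50 mm across, 60 mm tall, with a strap handle on its lid, 116 mm tall in all. Origin: centre of its underside, z up. A steel or a wooden core is hidden inside: one weight is about 0.55 kg, the other 0.2 kg; they look the same.
- left_handle (a point): Grip point of the left paper weight: on its centre line, 98 mm above its bottom, 38 mm above the lid, 18 mm below the handle's top. The handle is an upside-down U of 4 mm strip, 16 mm wide (x), 36 mm over its legs (y), 28 mm inside; the hook passes through it along x. Grip it here across the legs' outer faces, along y, from above. z up.
- weight_right: The paper weight that starts on the right hook: closed grey canister, 50 mm across, 60 mm tall, with a strap handle on its lid, 116 mm tall in all. Origin: centre of its underside, z up. A steel or a wooden core is hidden inside: one weight is about 0.55 kg, the other 0.2 kg; they look the same.
- right_handle (a point): Grip point of the right paper weight: on its centre line, 98 mm above its bottom, 38 mm above the lid, 18 mm below the handle's top. The handle is an upside-down U of 4 mm strip, 16 mm wide (x), 36 mm over its legs (y), 28 mm inside; the hook passes through it along x. Grip it here across the legs' outer faces, along y, from above. z up.
- sheet_middle (a point): Middle of the upper face (4 mm above the bench) of the fixed white drawing sheet on a thin board, 220 mm (x) by 180 mm (y), with flat yellow painted shapes; it lies on the side of the robot's midline away from the rack. z is up.
- paint_bottle: Bystander: upright bottle, 44 mm across, 130 mm tall, at the far side of the bench; origin at the centre of its underside. Leave alone.
- paint_jar: Bystander: upright jar, 60 mm across, 75 mm tall, at the far side of the bench; origin at the centre of its underside. Leave alone.
- tape_measure: Bystander: tape measure, 62 x 38 mm, 50 mm tall, at the far side of the bench; origin at the centre of its underside. Leave alone.
Mind the look-alikes: they are no part of the job. What is shaped like the weight_right but purple is not meant.

How it is judged:
By the outcome, as a careful person would: the job done as asked, in the order asked, and still so for the second after the job is handed in, while the arm keeps its last pose, push and grip.
It also fails if it takes over 67 s, if anything falls off the work surface, if the arm or the gripper's body presses on something with over 40 N, if the wrist force passes 120 N, or if a joint passes its speed limit or range.

## Working session

There is one attempt and no reset: what is moved stays moved. The work goes in short steps, Python scripts to look and compute and a tool call to move; the robot and the scene stay as the last step left them, time stands still between calls to the robot, and variables do not carry over. Pictures are saved under pics/ and viewed, at most 10 in all, crops included, and the job is handed in when it is done.

Besides the shell and the picture viewer there is one more tool, called after "Emit:" as a command line: name --pt "numbers of a row" for each row, then --argument value for the rest. jog_arm: Moves the arm, as the interface text tells. Its arguments: {"type":"object","properties":{"deltas":{"type":"array"},"newtons":{"type":"number"}},"required":["deltas"]}

```bash
mkdir -p pics
cat > h.py <<'E'
import numpy as np,cv2
from scipy.spatial.transform import Rotation as R
from station import bot
def snap(n,f):
    c=bot.read_camera(n); cv2.imwrite(f,c["img"][:,:,::-1]); return c
def rot(c):
    a=np.array(c["attitude"],float)
    return a if a.shape==(3,3) else R.from_quat(a,scalar_first=True).as_matrix()
def ray(c,u,v):
    d=rot(c)@np.linalg.inv(c["K"])@np.array([u,v,1.]); return np.array(c["eye"]),d/np.linalg.norm(d)
def atz(c,u,v,z):
    e,d=ray(c,u,v); return e+d*(z-e[2])/d[2]
def tri(r1,r2):
    (a,d),(b,f)=r1,r2
    s=np.linalg.lstsq(np.c_[d,-f],b-a,rcond=None)[0]
    p,q=a+s[0]*d,b+s[1]*f
    return (p+q)/2,np.linalg.norm(p-q)
def proj(c,p):
    x=np.array(c["K"])@rot(c).T@(np.array(p)-c["eye"]); return x[:2]/x[2]
E
python3 - <<'E'
from h import *
for n in("top","side"):
    c=snap(n,f"pics/{n}0.png"); print(n,c["eye"],c["attitude"],c["K"])
o=bot.get_obs(); print({k:np.round(v,3) for k,v in o.items()},bot.tip_reach)
E
```

```text
top [ 0.40318225 -0.02474522  1.22188005] [-0.07784482  0.72881963 -0.67685592  0.06803082] [[620.06305218   0.         328.25287257]
 [  0.         620.06305218 228.45273978]
 [  0.           0.           1.        ]]
side [ 0.46467494 -0.44086162  0.60545065] [-0.36305794  0.91751531 -0.14837035  0.06588493] [[435.27435099   0.         319.98651738]
 [  0.         435.27435099 238.9977182 ]
 [  0.           0.           1.        ]]
{'t': np.float64(0.1), 'q': array([ 1.197,  0.478,  0.022,  1.556, -0.011,  1.109, -0.083]), 'joint_vel': array([ 0.001, -0.002, -0.001, -0.003,  0.001, -0.   ,  0.   ]), 'joint_torque': array([ 4.0000e-03, -5.9776e+01,  1.6130e+00, -2.8195e+01,  1.3000e-02,
        5.0000e-03,  0.0000e+00]), 'eef_pos': array([ 0.177, -0.651,  0.22 ]), 'tool_rot': array([-0.001,  0.991,  0.133, -0.   ]), 'contact_force': array([ 0.44 , -0.105, -0.095]), 'torque': array([-0.027,  0.052, -0.01 ]), 'grasp_force': np.float64(0.0), 'gripper_width': np.float64(1.0)} 0.022
```

View pics/top0.png

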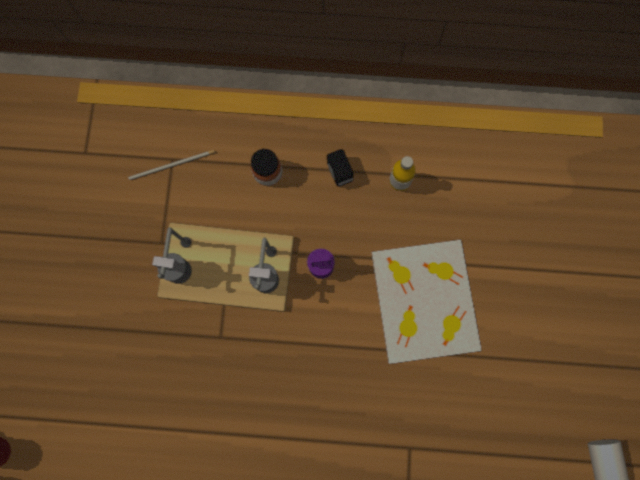

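View pics/side0.png

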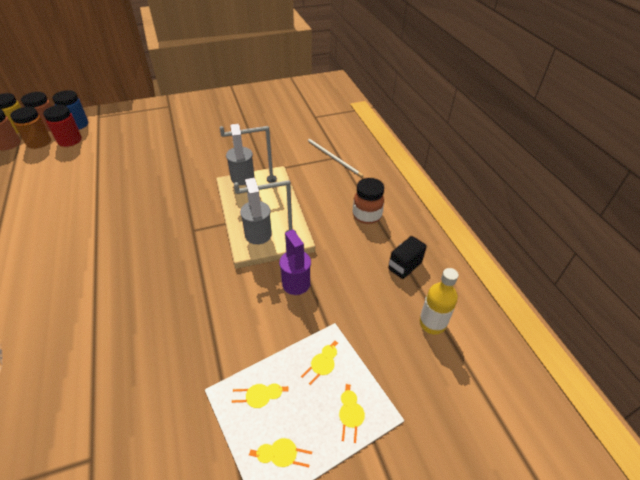

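The top view shows the rack foot corners near (170,224), (294,235), (285,309) and (159,297), and the handles near (164,263) and (261,272). The purple look-alike is at (320,263), and the sheet corners are (372,250), (461,241), (480,350) and (390,362). The side view shows the same layout. I'll enlarge both rack areas next.

Run:
```python
from h import *
t=cv2.imread("pics/top0.png")[215:315,145:345]; s=cv2.imread("pics/side0.png")[115:305,205:325]
cv2.imwrite("pics/tc.png",np.clip(1.6*cv2.resize(t,None,fx=4,fy=4,interpolation=2).astype(float),0,255).astype(np.uint8))
cv2.imwrite("pics/sc.png",cv2.resize(s,None,fx=3,fy=3,interpolation=2))
```

```text
(no output)
```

View pics/tc.png

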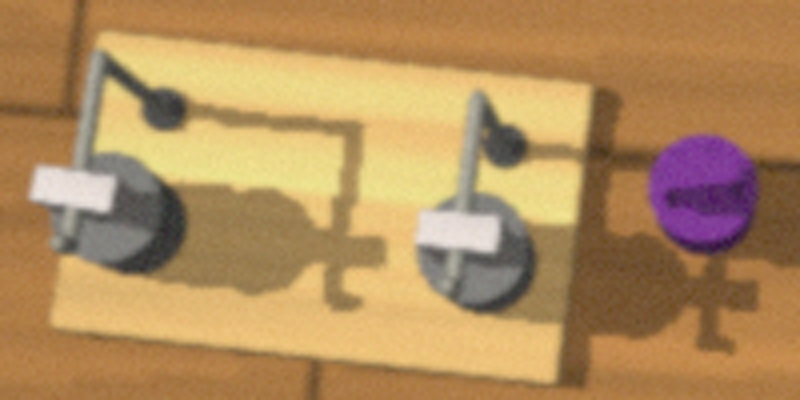

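View pics/sc.png

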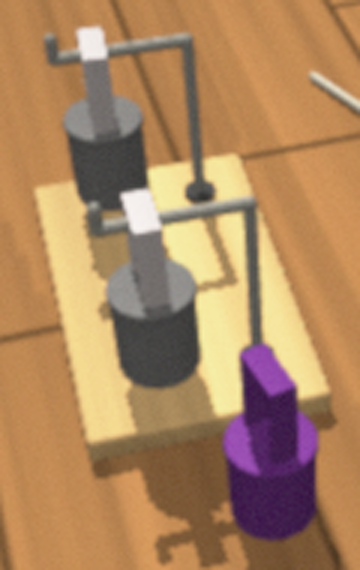

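The crops put the left handle top at top-camera (163.6,262) and side-camera (235.5,129.3). The right handle top is at (259.6,272.8) and (252.2,185.7).

Run:
```python
from h import *
t=bot.read_camera("top"); s=bot.read_camera("side")
P=[]
for a,b in(((163.5,262),(235.4,129.2)),((259.5,272.8),(252.1,185.5))):
    print(tri(ray(t,*a),ray(s,*b)),atz(t,*a,.151)); P.append(atz(t,*a,.151))
d=P[0]-P[1]; print("dist",np.linalg.norm(d),"yaw",np.arctan2(-d[0],d[1]))
f=[atz(t,145+u/4,215+v/4,.018) for u,v in((97,32),(592,85),(558,383),(51,326))]
print(np.round(f,4),np.mean(f,0)); e=f[0]-f[1]+f[3]-f[2]; print("yaw",np.arctan2(-e[0],e[1]), np.linalg.norm(e)/2)
print("purple",atz(t,320.7,263.7,.116))
g=[atz(t,u,v,.004) for u,v in((372,250),(461,241),(480,350),(390,362))]
print(np.round(g,4),np.mean(g,0))
g2=[atz(s,u,v,.004) for u,v in((336,326),(403,418),(206,396))]; print(np.round(g2,4),(g2[1]+g2[2])/2)
```

```text
(array([0.54689716, 0.28178012, 0.1496034 ]), np.float64(0.0010383919536133906)) [0.54618723 0.2813818  0.151     ]
(array([0.54069918, 0.11237087, 0.14856206]), np.float64(0.0015013716065776046)) [0.53963232 0.11207565 0.151     ]
dist 0.16943298641544297 yaw -0.03869700996501009
[[0.6427 0.3181 0.018 ]
 [0.634  0.07   0.018 ]
 [0.4867 0.0737 0.018 ]
 [0.4959 0.3218 0.018 ]] [0.5648114  0.19590015 0.018     ]
yaw -0.03608140214389563 0.2482727739652565
purple [0.56864004 0.00814584 0.116     ]
[[ 0.6204 -0.0883  0.004 ]
 [ 0.6516 -0.2643  0.004 ]
 [ 0.4407 -0.3073  0.004 ]
 [ 0.4053 -0.1358  0.004 ]] [ 0.52949    -0.19891604  0.004     ]
[[ 0.6168 -0.0953  0.004 ]
 [ 0.654  -0.2612  0.004 ]
 [ 0.403  -0.1453  0.004 ]] [ 0.52847357 -0.20326408  0.004     ]
```

Emit:
jog_arm --pt "0.03 0.03 0.01 0 0 -0.03 1" --pt "0.03 0.03 0.01 0 0 -0.03 1" --pt "0.03 0.03 0.01 0 0 -0.03 1" --pt "0.03 0.03 0.01 0 0 -0.03 1" --pt "0.03 0.03 0.01 0 0 -0.03 1" --pt "0.03 0.03 0.01 0 0 -0.03 1" --pt "0.03 0.03 0.01 0 0 -0.03 1" --pt "0.03 0.03 0.01 0 0 -0.03 1" --pt "0.03 0.03 0 0 0 -0.03 1" --pt "0.03 0.03 0 0 0 -0.03 1" --newtons 40

```text
t: 1.2
eef_pos: [0.4784, -0.35, 0.3012]
tool_rot: [0.0, 1.0, -0.018, 0.0]
contact_force: [0.1, -1.0, 0.4]
gripper_width: 0.999
grasp_force: 0.0
```

Emit:
jog_arm --pt "0.007 0.032 0 0 0 0 1" --pt "0.007 0.032 0 0 0 0 1" --pt "0.007 0.032 0 0 0 0 1" --pt "0.007 0.032 0 0 0 0 1" --pt "0.007 0.032 0 0 0 0 1" --pt "0.007 0.032 0 0 0 0 1" --pt "0.007 0.032 0 0 0 0 1" --pt "0.007 0.032 0 0 0 0 1" --pt "0.006 0.032 0 0 0 0 1" --pt "0.006 0.032 0 0 0 0 1"

```text
t: 2.2
eef_pos: [0.5453, -0.0301, 0.3006]
tool_rot: [0.0, 1.0, -0.017, -0.0]
contact_force: [1.4, 0.4, -0.0]
gripper_width: 1.002
grasp_force: 0.0
```

Emit:
jog_arm --pt "0 0.031 0 0 0 0 1" --pt "0 0.031 0 0 0 0 1" --pt "0 0.031 0 0 0 0 1" --pt "0 0.031 0 0 0 0 1" --pt "0 0.031 0 0 0 0 1" --pt "0 0.031 0 0 0 0 1" --pt "0 0.031 0 0 0 0 1" --pt "0 0.031 0 0 0 0 1" --pt "0 0.031 0 0 0 0 1" --pt "0 0.031 0 0 0 0 1"

```text
t: 3.2
eef_pos: [0.5452, 0.2797, 0.3006]
tool_rot: [0.0, 1.0, -0.017, -0.0]
contact_force: [0.2, -0.8, -0.1]
gripper_width: 1.004
grasp_force: 0.0
```

Emit:
jog_arm --pt "0.001 0.002 -0.02 0 0 0 1" --pt "0 0 -0.02 0 0 0 1" --pt "0 0 -0.02 0 0 0 1" --pt "0 0 -0.02 0 0 0 1" --pt "0 0 -0.02 0 0 0 1" --pt "0 0 -0.02 0 0 0 1" --pt "0 0 -0.02 0 0 0 1" --pt "0 0 -0.02 0 0 0 1" --pt "0 0 -0.005 0 0 0 1" --pt "0 0 0 0 0 0 1"

```text
t: 4.2
eef_pos: [0.5458, 0.2804, 0.135]
tool_rot: [0.0, 1.0, -0.017, -0.001]
contact_force: [-0.3, -0.3, 0.5]
gripper_width: 0.998
grasp_force: 0.0
```

Run:
```python
from h import *
c=snap("side","pics/s1.png");i=cv2.imread("pics/s1.png")[70:220,170:330]
t=snap("top","pics/t1.png");j=cv2.imread("pics/t1.png")[200:350,100:260]
cv2.imwrite("pics/c1.png",np.clip(1.3*np.hstack([cv2.resize(k,(400,375),interpolation=2) for k in(i,j)]),0,255).astype(np.uint8))
```

```text
(no output)
```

View pics/c1.png

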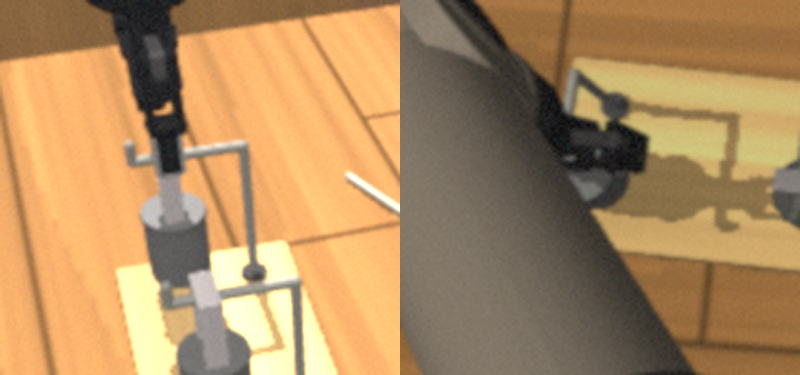

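The near finger sits centred over the left handle strip at crop (170,150), and the weight hangs undisturbed. I'll close now.

Emit:
jog_arm --pt "0 0 0 0 0 0 0.7" --pt "0 0 0 0 0 0 0.5" --pt "0 0 0 0 0 0 0.4" --pt "0 0 0 0 0 0 0.3" --pt "0 0 0 0 0 0 0.2" --pt "0 0 0 0 0 0 0" --pt "0 0 0 0 0 0 0" --pt "0 0 0 0 0 0 0" --pt "0 0 0 0 0 0 0" --pt "0 0 0 0 0 0 0"

```text
t: 5.3
eef_pos: [0.5469, 0.2815, 0.1367]
tool_rot: [-0.001, 1.0, -0.017, 0.001]
contact_force: [-0.3, 0.5, 5.5]
gripper_width: 0.396
grasp_force: 39.6
```

Emit:
jog_arm --pt "0 0 0.003 0 0 0 0" --pt "0 0 0.003 0 0 0 0" --pt "0 0 0.003 0 0 0 0" --pt "0 0 0.003 0 0 0 0" --pt "0 0 0 0 0 0 0" --pt "0 0 0 0 0 0 0" --pt "0 0 0 0 0 0 0" --pt "0 0 0 0 0 0 0" --pt "0 0 0 0 0 0 0" --pt "0 0 0 0 0 0 0"

```text
t: 6.3
eef_pos: [0.5463, 0.2807, 0.1477]
tool_rot: [0.0, 1.0, -0.017, -0.0]
contact_force: [0.3, 0.1, -6.1]
gripper_width: 0.396
grasp_force: 40.2
```

Emit:
jog_arm --pt "0 0 0 0 0 0 0" --pt "0 0 0 0 0 0 0" --pt "0 0 0 0 0 0 0" --pt "0 0 0 0 0 0 0"

```text
t: 6.7
eef_pos: [0.5464, 0.2807, 0.1477]
tool_rot: [0.0, 1.0, -0.017, 0.0]
contact_force: [0.0, 0.7, -5.3]
gripper_width: 0.397
grasp_force: 40.2
```

Emit:
jog_arm --pt "0 0 -0.003 0 0 0 0" --pt "0 0 -0.003 0 0 0 0" --pt "0 0 -0.003 0 0 0 0" --pt "0 0 -0.002 0 0 0 0" --pt "0 0 0 0 0 0 0" --pt "0 0 0 0 0 0 0" --pt "0 0 0 0 0 0 0"

```text
t: 7.4
eef_pos: [0.5462, 0.2806, 0.1369]
tool_rot: [0.0, 1.0, -0.017, -0.0]
contact_force: [-2.0, -1.0, -0.3]
gripper_width: 0.39
grasp_force: 40.9
```

Seated, since the load is gone. I'll open the fingers and rise.

Emit:
jog_arm --pt "0 0 0 0 0 0 0.45" --pt "0 0 0 0 0 0 0.55" --pt "0 0 0 0 0 0 0.7" --pt "0 0 0 0 0 0 0.9" --pt "0 0 0 0 0 0 1" --pt "0 0 0 0 0 0 1" --pt "0 0 0 0 0 0 1"

```text
t: 8.1
eef_pos: [0.5464, 0.2807, 0.1367]
tool_rot: [0.0, 1.0, -0.017, 0.0]
contact_force: [0.2, -0.2, 0.0]
gripper_width: 1.002
grasp_force: 0.0
```

Emit:
jog_arm --pt "0 0 0.01 0 0 0 1" --pt "0 0 0.015 0 0 0 1" --pt "0 0 0.02 0 0 0 1" --pt "0 0 0.02 0 0 0 1" --pt "0 0 0.02 0 0 0 1" --pt "0 0 0.02 0 0 0 1" --pt "0 0 0 0 0 0 1"

```text
t: 8.8
eef_pos: [0.548, 0.2821, 0.2464]
tool_rot: [-0.002, 1.0, -0.017, 0.003]
contact_force: [0.4, 1.4, 0.8]
gripper_width: 0.998
grasp_force: 0.0
```

Emit:
jog_arm --pt "-0.001 -0.021 0 0 0 0 1" --pt "-0.001 -0.021 0 0 0 0 1" --pt "-0.001 -0.021 0 0 0 0 1" --pt "-0.001 -0.021 0 0 0 0 1" --pt "-0.001 -0.021 0 0 0 0 1" --pt "-0.001 -0.021 0 0 0 0 1" --pt "0 -0.021 0 0 0 0 1" --pt "0 -0.021 0 0 0 0 1" --pt "0 0 0 0 0 0 1"

```text
t: 9.7
eef_pos: [0.5404, 0.109, 0.2416]
tool_rot: [0.001, 1.0, -0.02, -0.0]
contact_force: [0.4, 0.2, -0.2]
gripper_width: 0.996
grasp_force: 0.0
```

Run:
```python
from h import *
c=snap("side","pics/s2.png");i=cv2.imread("pics/s2.png")[70:250,170:330]
cv2.imwrite("pics/c2.png",cv2.resize(i,None,fx=3,fy=3,interpolation=2))
```

```text
(no output)
```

View pics/c2.png

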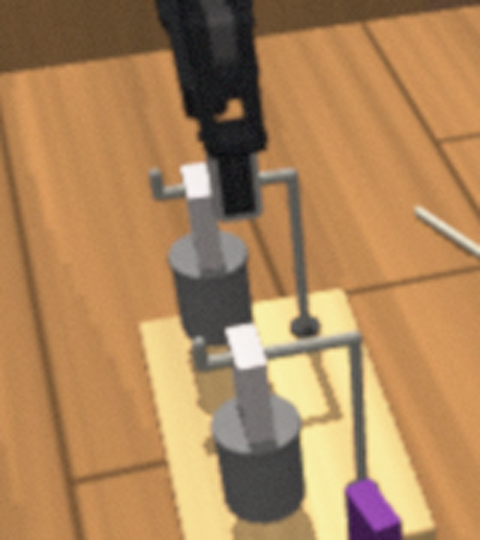

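The left weight hangs on its hook, with its handle top at crop (195,180). The gripper is above and between the weights, heading for the right one.

Emit:
jog_arm --pt "0 0.001 0 0 0 0 1" --pt "0 0 0 0 0 0 1"

```text
t: 9.95
eef_pos: [0.5401, 0.1154, 0.2418]
tool_rot: [-0.0, 1.0, -0.016, 0.0]
contact_force: [-0.4, 0.6, 0.8]
gripper_width: 1.002
grasp_force: 0.0
```

Emit:
jog_arm --pt "0 -0.002 -0.01 0 0 0 1" --pt "0 0 -0.02 0 0 0 1" --pt "0 0 -0.02 0 0 0 1" --pt "0 0 -0.02 0 0 0 1" --pt "0 0 -0.02 0 0 0 1" --pt "0 0 -0.015 0 0 0 1" --pt "0 0 0 0 0 0 1" --pt "0 0 0 0 0 0 1"

```text
t: 10.75
eef_pos: [0.5404, 0.112, 0.1367]
tool_rot: [-0.0, 1.0, -0.017, -0.0]
contact_force: [0.2, 1.0, -0.4]
gripper_width: 1.0
grasp_force: 0.0
```

Emit:
jog_arm --pt "0 0 0 0 0 0 0.7" --pt "0 0 0 0 0 0 0.5" --pt "0 0 0 0 0 0 0.4" --pt "0 0 0 0 0 0 0.3" --pt "0 0 0 0 0 0 0.2" --pt "0 0 0 0 0 0 0" --pt "0 0 0 0 0 0 0" --pt "0 0 0 0 0 0 0" --pt "0 0 0 0 0 0 0" --pt "0 0 0 0 0 0 0"

```text
t: 11.75
eef_pos: [0.5409, 0.1116, 0.1376]
tool_rot: [0.0, 1.0, -0.017, 0.001]
contact_force: [-2.4, -0.8, 6.3]
gripper_width: 0.391
grasp_force: 39.8
```

Emit:
jog_arm --pt "0 0 0.003 0 0 0 0" --pt "0 0 0.003 0 0 0 0" --pt "0 0 0.003 0 0 0 0" --pt "0 0 0.003 0 0 0 0" --pt "0 0 0 0 0 0 0" --pt "0 0 0 0 0 0 0" --pt "0 0 0 0 0 0 0" --pt "0 0 0 0 0 0 0" --pt "0 0 0 0 0 0 0" --pt "0 0 0 0 0 0 0"

```text
t: 12.75
eef_pos: [0.5403, 0.1117, 0.1486]
tool_rot: [0.0, 1.0, -0.017, -0.0]
contact_force: [-0.8, 1.1, -1.5]
gripper_width: 0.39
grasp_force: 40.0
```

Emit:
jog_arm --pt "0 0 0 0 0 0 0" --pt "0 0 0 0 0 0 0" --pt "0 0 0 0 0 0 0" --pt "0 0 0 0 0 0 0"

```text
t: 13.15
eef_pos: [0.5403, 0.1117, 0.1487]
tool_rot: [0.0, 1.0, -0.017, 0.0]
contact_force: [0.1, 0.4, -2.4]
gripper_width: 0.389
grasp_force: 40.0
```

The right weight pulls about 2 N against about 5.5 N for the left, so the left is heavier. I'll hang the right one back.

Emit:
jog_arm --pt "0 0 -0.003 0 0 0 0" --pt "0 0 -0.003 0 0 0 0" --pt "0 0 -0.003 0 0 0 0" --pt "0 0 -0.002 0 0 0 0" --pt "0 0 0 0 0 0 0" --pt "0 0 0 0 0 0 0" --pt "0 0 0 0 0 0 0"

```text
t: 13.85
eef_pos: [0.5402, 0.1116, 0.1378]
tool_rot: [0.0, 1.0, -0.017, -0.0]
contact_force: [-1.8, -1.0, 1.7]
gripper_width: 0.388
grasp_force: 41.0
```

Emit:
jog_arm --pt "0 0 0 0 0 0 0.45" --pt "0 0 0 0 0 0 0.55" --pt "0 0 0 0 0 0 0.7" --pt "0 0 0 0 0 0 0.9" --pt "0 0 0 0 0 0 1" --pt "0 0 0 0 0 0 1" --pt "0 0 0 0 0 0 1"

```text
t: 14.55
eef_pos: [0.5404, 0.1117, 0.1377]
tool_rot: [-0.0, 1.0, -0.017, 0.0]
contact_force: [0.8, -0.5, -0.2]
gripper_width: 0.997
grasp_force: 0.0
```

Emit:
jog_arm --pt "0 0 0.01 0 0 0 1" --pt "0 0 0.015 0 0 0 1" --pt "0 0 0.02 0 0 0 1" --pt "0 0 0.02 0 0 0 1" --pt "0 0 0.02 0 0 0 1" --pt "0 0 0.02 0 0 0 1" --pt "0 0 0 0 0 0 1"

```text
t: 15.25
eef_pos: [0.5421, 0.1124, 0.2463]
tool_rot: [-0.001, 1.0, -0.017, 0.003]
contact_force: [-0.6, 0.4, 0.1]
gripper_width: 1.002
grasp_force: 0.0
```

Emit:
jog_arm --pt "0.001 0.021 0 0 0 0 1" --pt "0.001 0.021 0 0 0 0 1" --pt "0.001 0.021 0 0 0 0 1" --pt "0.001 0.021 0 0 0 0 1" --pt "0.001 0.021 0 0 0 0 1" --pt "0.001 0.021 0 0 0 0 1" --pt "0 0.021 0 0 0 0 1" --pt "0 0.021 0 0 0 0 1" --pt "0 0 0 0 0 0 1" --pt "0 0 0 0 0 0 1"

```text
t: 16.25
eef_pos: [0.5459, 0.2796, 0.2421]
tool_rot: [0.0, 1.0, -0.017, -0.0]
contact_force: [0.5, -0.7, -0.2]
gripper_width: 1.002
grasp_force: 0.0
```

Run:
```python
from h import *
c=snap("side","pics/s3.png");i=cv2.imread("pics/s3.png")[70:250,170:330]
cv2.imwrite("pics/c3.png",cv2.resize(i,None,fx=3,fy=3,interpolation=2))
```

```text
(no output)
```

View pics/c3.png

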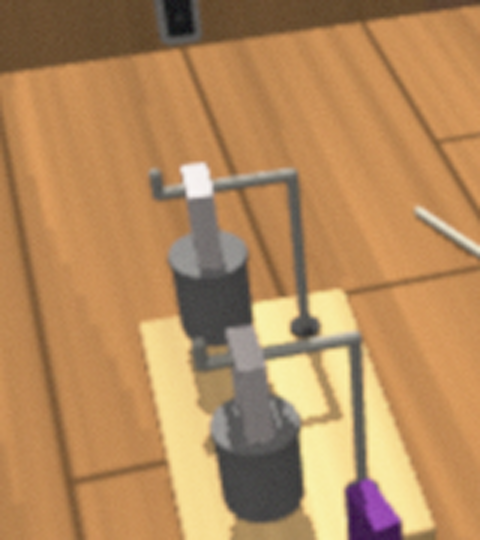

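Both weights hang on their hooks, with handle tops at crop (195,180) and (243,348). I'll descend on the left one and grip it.

Emit:
jog_arm --pt "0 0.001 -0.01 0 0 0 1" --pt "0 0 -0.02 0 0 0 1" --pt "0 0 -0.02 0 0 0 1" --pt "0 0 -0.02 0 0 0 1" --pt "0 0 -0.02 0 0 0 1" --pt "0 0 -0.016 0 0 0 1" --pt "0 0 0 0 0 0 1" --pt "0 0 0 0 0 0 1"

```text
t: 17.1
eef_pos: [0.5464, 0.2804, 0.1367]
tool_rot: [0.0, 1.0, -0.017, -0.0]
contact_force: [-0.2, -0.4, -0.0]
gripper_width: 0.997
grasp_force: 0.0
```

Emit:
jog_arm --pt "0 0 0 0 0 0 0.7" --pt "0 0 0 0 0 0 0.5" --pt "0 0 0 0 0 0 0.4" --pt "0 0 0 0 0 0 0.3" --pt "0 0 0 0 0 0 0.2" --pt "0 0 0 0 0 0 0" --pt "0 0 0 0 0 0 0" --pt "0 0 0 0 0 0 0" --pt "0 0 0 0 0 0 0" --pt "0 0 0 0 0 0 0" --newtons 50

```text
t: 18.1
eef_pos: [0.5467, 0.2811, 0.1379]
tool_rot: [-0.0, 1.0, -0.017, 0.001]
contact_force: [-1.8, -1.2, 5.3]
gripper_width: 0.381
grasp_force: 50.9
```

Emit:
jog_arm --pt "0 0 0.003 0 0 0 0" --pt "0 0 0.004 0 0 0 0" --pt "0 0 0.005 0 0 0 0" --pt "0 0 0.005 0 0 0 0" --pt "0 0 0.005 0 0 0 0" --pt "0 0 0.004 0 0 0 0" --pt "0 0 0.002 0 0 0 0" --pt "0 0 0 0 0 0 0" --pt "0 0 0 0 0 0 0" --pt "0 0 0 0 0 0 0"

```text
t: 19.1
eef_pos: [0.5462, 0.2806, 0.1644]
tool_rot: [0.0, 1.0, -0.017, -0.0]
contact_force: [-0.2, -0.9, -4.4]
gripper_width: 0.376
grasp_force: 50.8
```

Emit:
jog_arm --pt "-0.003 0 0.001 0 0 0 0" --pt "-0.006 0 0 0 0 0 0" --pt "-0.008 0.0005 0 0 0 0 0" --pt "-0.008 0.0005 0 0 0 0 0" --pt "-0.008 0.0005 0 0 0 0 0" --pt "-0.008 0.0005 0 0 0 0 0" --pt "-0.008 0.0005 0 0 0 0 0" --pt "-0.008 0 0 0 0 0 0" --pt "-0.006 0 0 0 0 0 0" --pt "0 0 0 0 0 0 0"

```text
t: 20.1
eef_pos: [0.4822, 0.2833, 0.1657]
tool_rot: [0.0, 1.0, -0.017, -0.0]
contact_force: [-0.0, -0.5, -5.6]
gripper_width: 0.376
grasp_force: 50.9
```

Emit:
jog_arm --pt "-0.01 0 0.003 0 0 0 0" --pt "-0.01 0 0.007 0 0 0 0" --pt "0 0 0.015 0 0 0 0" --pt "0 0 0.02 0 0 0 0" --pt "0 0 0.02 0 0 0 0" --pt "0 0 0.02 0 0 0 0" --pt "0 0 0.02 0 0 0 0" --pt "0 0 0.02 0 0 0 0" --pt "0 0 0.01 0 0 0 0" --pt "0 0 0 0 0 0 0"

```text
t: 21.1
eef_pos: [0.4635, 0.2839, 0.3024]
tool_rot: [-0.001, 1.0, -0.017, 0.001]
contact_force: [0.4, 0.2, -4.7]
gripper_width: 0.375
grasp_force: 52.6
```

Emit:
jog_arm --pt "0 -0.005 0 0 0 0 0" --pt "0 -0.01 0 0 0 0 0" --pt "0 -0.015 0 0 0 0 0" --pt "0 -0.02 0 0 0 0 0" --pt "0 -0.02 0 0 0 0 0" --pt "0 -0.02 0 0 0 0 0" --pt "0 -0.02 0 0 0 0 0" --pt "0 -0.02 0 0 0 0 0" --pt "0 -0.02 0 0 0 0 0" --pt "0 -0.02 0 0 0 0 0"

```text
t: 22.1
eef_pos: [0.4627, 0.1107, 0.3001]
tool_rot: [0.0, 1.0, -0.018, -0.001]
contact_force: [-0.9, 0.4, -5.5]
gripper_width: 0.376
grasp_force: 52.5
```

Emit:
jog_arm --pt "0.005 -0.02 0 0 0 0 0" --pt "0.005 -0.02 0 0 0 0 0" --pt "0.005 -0.02 0 0 0 0 0" --pt "0.005 -0.02 0 0 0 0 0" --pt "0.005 -0.02 0 0 0 0 0" --pt "0.005 -0.02 0 0 0 0 0" --pt "0.005 -0.02 0 0 0 0 0" --pt "0.005 -0.02 0 0 0 0 0" --pt "0.005 -0.02 0 0 0 0 0" --pt "0.005 -0.02 0 0 0 0 0"

```text
t: 23.1
eef_pos: [0.5123, -0.089, 0.3001]
tool_rot: [0.0, 1.0, -0.018, -0.001]
contact_force: [1.3, 0.2, -5.5]
gripper_width: 0.375
grasp_force: 52.6
```

Emit:
jog_arm --pt "0.005 -0.02 0 0 0 0 0" --pt "0.005 -0.02 0 0 0 0 0" --pt "0.003 -0.02 0 0 0 0 0" --pt "0 -0.02 0 0 0 0 0" --pt "0 -0.015 0 0 0 0 0" --pt "0 -0.01 0 0 0 0 0" --pt "0 -0.005 0 0 0 0 0" --pt "0 0 0 0 0 0 0" --pt "0 0 0 0 0 0 0"

```text
t: 24.0
eef_pos: [0.5264, -0.1958, 0.3007]
tool_rot: [-0.0, 1.0, -0.017, -0.0]
contact_force: [-0.5, 0.6, -5.4]
gripper_width: 0.373
grasp_force: 52.5
```

Next is a 103 mm descent with a small lateral correction.

Emit:
jog_arm --pt "0.002 -0.003 -0.005 0 0 0 0" --pt "0 -0.002 -0.01 0 0 0 0" --pt "0 0 -0.015 0 0 0 0" --pt "0 0 -0.015 0 0 0 0" --pt "0 0 -0.015 0 0 0 0" --pt "0 0 -0.015 0 0 0 0" --pt "0 0 -0.015 0 0 0 0" --pt "0 0 -0.009 0 0 0 0" --pt "0 0 -0.005 0 0 0 0" --pt "0 0 0 0 0 0 0"

```text
t: 25.0
eef_pos: [0.528, -0.2017, 0.196]
tool_rot: [-0.0, 1.0, -0.017, -0.001]
contact_force: [-0.3, 0.1, -5.3]
gripper_width: 0.373
grasp_force: 52.5
```

Emit:
jog_arm --pt "0 0 0 0 0 0 0" --pt "0 0 0 0 0 0 0" --pt "0 0 0 0 0 0 0" --pt "0 0 0 0 0 0 0" --pt "0 0 0 0 0 0 0"

```text
t: 25.5
eef_pos: [0.5284, -0.2019, 0.1969]
tool_rot: [0.0, 1.0, -0.017, 0.0]
contact_force: [-0.2, -0.8, -5.4]
gripper_width: 0.376
grasp_force: 52.5
```

Run:
```python
from h import *
c=snap("side","pics/s4.png")
for z in(.094,.154): print(proj(c,[.5285,-.201,z]))
```

```text
[301.46817942 375.83055823]
[300.5355188  351.87422326]
```

View pics/s4.png

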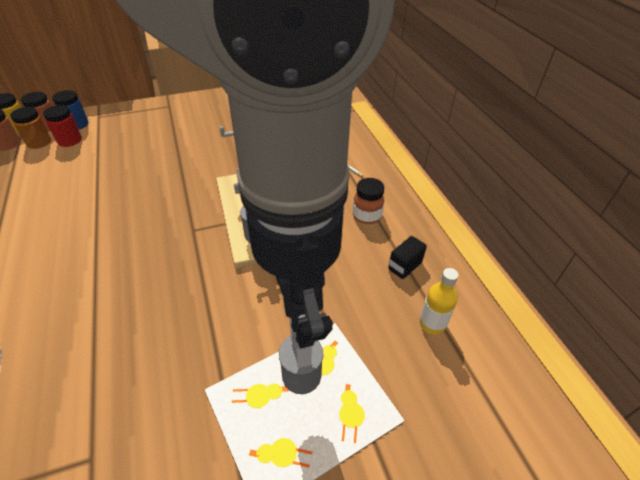

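The weight is upright over the sheet: lid centre at about (301,352) and bottom at about (301,377), which matches the projected target. The bystanders are unmoved, so I'm handing in.

```bash
python3 -c "
from station import bot
print(bot.hand_in())"
```

```text
the job is handed in; nothing more can be done
None
```

The job is handed in: the left weight was the heavier (about 5.5 N against 2 N), and the arm holds it upright about 90 mm above the middle of the sheet, with the lighter one back on its right hook; the arm partly hid that hook in the last picture.

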